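# Slide the baking sheet onto the right rails of the tray rack

## Task

First take the thing that stands in front of the tray rack's opening and stand it upright on the worktop off to one side, so that the space in front of the opening is clear. Then slide the baking sheet by its handle fully home onto the lowest rail pair that clears the thing standing inside the rack, and let go. Knock nothing over, and leave the thing inside the rack and everything else where it stands.

Things in the scene. Friction and masses are not known exactly. Their poses are not given: they have to be found in the camera images.
- rack: Fixed tray rack, open front facing its -x; origin on the worktop under its centre, x into it, z up. Frame 130 mm deep (x -65 to 65), 190 wide, no floor. Wooden top 212 wide, z 312 to 328, from x 65 to -80, overhangs the opening. Three rail pairs along x, tops at z 70, 130, 190. The space in front of the opening: x -300 to -90, y within 110 either side (mm).
- rails_low (a point): Middle of the lowest rail pair, 70 mm up, level with the ledges' tops, axes as the rack's. The sheet's origin lies here (within 10 mm) when fully home; a back bar stops it at about x = +2 mm. Each rail is a ledge 22 mm wide with a 14 mm high side flange outside it; flanges 168 mm apart inside (sheet 160), posts 170, free edges of the ledges 132.
- rails_middle (a point): The same for the middle rail pair, 130 mm up.
- rails_top (a point): The same for the top rail pair, 190 mm up.
- sheet: Loose aluminium baking sheet, 120 mm (x) by 160 (y), rim 12 high; a black handle sticks out 64 mm from the middle of its front (-x) edge, the +x edge enters the rack first. Starts flat on the worktop, handle roughly towards the robot. Origin: centre of the flat underside, z up. About 0.2 kg; centre of mass some 35 mm from the origin towards the handle.
- sheet_grip (a point): Centre of the sheet's handle: level bar 56 mm long (sheet's x), 24 wide (y), 22 high, at (-96, 0, 24) mm in the sheet's frame, axes as the sheet's. Grip it across y. With the sheet home it is 31 mm before the rack's posts, 16 mm before the overhanging top, where an upright gripper hits the rack: lean the tool back from the rack, 20 to 35 degrees.
- egg_timer: Kitchen timer, red dome on white base, round, 67 mm diameter, 54 mm tall: with it in the rack the lowest pair is right. Origin under its centre, z up. Rigid, 0.11 kg; grip it across the widest part at 35 mm height.
- spice_jar: Spice jar with red cap, round, 45 mm diameter (body 42), 106 mm tall: too tall for the lowest pair, clears the middle one. Origin under its centre, z up. 0.11 kg; grip it at about 70 mm height.
- pepper_mill: Dark turned-wood mill with small metal knob on top, round, 58 mm diameter, 170 mm tall: clears the top pair only. Origin under its centre, z up. 0.18 kg, its head does not turn; grip the head (about 48 mm diameter, 123 to 159 mm up) at about 138 mm height.
- tomato_tin: Bystander: upright food tin, 75 mm diameter, 110 mm tall. Origin under its middle. Not to be disturbed.
- tuna_tin: Bystander: flat food tin, 86 mm diameter, 40 mm tall. Origin under its middle. Not to be disturbed. (Unlisted and fixed, outside the work: kettle back left, egg carton front left, tea carton at the very back, coffee mill back right, well off to the sides.)
- mug: Bystander: white mug with a dark band, 81 mm diameter with a handle that sticks out to +y (116 mm overall), 94 mm tall. Origin under its middle. Not to be disturbed.
There are look-alikes about, which are no part of the job. Of the things that look like the egg_timer, take the one that is farthest to the robot's right at the start. Leave any blue look-alike of the pepper_mill alone.

How it is judged:
On the way, in this order (a step that is already met when the one before it is completed fails the run):
1. the space in front of the opening is clear, and the timer, jar and mill stand upright on the worktop, at rest ((y of egg_timer in the frame of rack above 0.11 m or y of egg_timer in the frame of rack below -0.11 m or x of egg_timer in the frame of rack below -0.3 m or x of egg_timer in the frame of rack above -0.09 m) and angle between each of egg_timer, spice_jar, pepper_mill's own z axis and vertical below 0.1 rad and height (world z) of each of egg_timer, spice_jar, pepper_mill below 0.006 m and linear speed of each of egg_timer, spice_jar, pepper_mill below 0.02 m/s and (y of spice_jar in the frame of rack above 0.11 m or y of spice_jar in the frame of rack below -0.11 m or x of spice_jar in the frame of rack below -0.3 m or x of spice_jar in the frame of rack above -0.09 m) and (y of pepper_mill in the frame of rack above 0.11 m or y of pepper_mill in the frame of rack below -0.11 m or x of pepper_mill in the frame of rack below -0.3 m or x of pepper_mill in the frame of rack above -0.09 m)), for 0.2 s.
2. the sheet is fully home on the lowest rail pair that clears the thing inside the rack ((((x of egg_timer in the frame of rack between -0.07 and 0.07 m and y of egg_timer in the frame of rack between -0.07 and 0.07 m) and not (x of spice_jar in the frame of rack between -0.07 and 0.07 m and y of spice_jar in the frame of rack between -0.07 and 0.07 m) and not (x of pepper_mill in the frame of rack between -0.07 and 0.07 m and y of pepper_mill in the frame of rack between -0.07 and 0.07 m) and x of sheet in the frame of rails_low between -0.01 and 0.01 m and z of sheet in the frame of rails_low between -0.005 and 0.005 m and y of sheet in the frame of rails_low between -0.01 and 0.01 m) or ((x of spice_jar in the frame of rack between -0.07 and 0.07 m and y of spice_jar in the frame of rack between -0.07 and 0.07 m) and not (x of egg_timer in the frame of rack between -0.07 and 0.07 m and y of egg_timer in the frame of rack between -0.07 and 0.07 m) and not (x of pepper_mill in the frame of rack between -0.07 and 0.07 m and y of pepper_mill in the frame of rack between -0.07 and 0.07 m) and x of sheet in the frame of rails_middle between -0.01 and 0.01 m and z of sheet in the frame of rails_middle between -0.005 and 0.005 m and y of sheet in the frame of rails_middle between -0.01 and 0.01 m) or ((x of pepper_mill in the frame of rack between -0.07 and 0.07 m and y of pepper_mill in the frame of rack between -0.07 and 0.07 m) and not (x of egg_timer in the frame of rack between -0.07 and 0.07 m and y of egg_timer in the frame of rack between -0.07 and 0.07 m) and not (x of spice_jar in the frame of rack between -0.07 and 0.07 m and y of spice_jar in the frame of rack between -0.07 and 0.07 m) and x of sheet in the frame of rails_top between -0.01 and 0.01 m and z of sheet in the frame of rails_top between -0.005 and 0.005 m and y of sheet in the frame of rails_top between -0.01 and 0.01 m))), for 0.2 s.
At the end, for the whole second after the job is handed in: Sheet at rest, level, on the lowest rail pair clearing the thing in the rack (timer low, jar middle, mill top), within 10 mm of that site along and across, 5 mm in height, 0.08 rad square; timer, jar and mill upright, at rest on the worktop, none in the space in front of the opening (all of step 1 and (((x of egg_timer in the frame of rack between -0.07 and 0.07 m and y of egg_timer in the frame of rack between -0.07 and 0.07 m) and not (x of spice_jar in the frame of rack between -0.07 and 0.07 m and y of spice_jar in the frame of rack between -0.07 and 0.07 m) and not (x of pepper_mill in the frame of rack between -0.07 and 0.07 m and y of pepper_mill in the frame of rack between -0.07 and 0.07 m) and x of sheet in the frame of rails_low between -0.01 and 0.01 m and z of sheet in the frame of rails_low between -0.005 and 0.005 m and y of sheet in the frame of rails_low between -0.01 and 0.01 m) or ((x of spice_jar in the frame of rack between -0.07 and 0.07 m and y of spice_jar in the frame of rack between -0.07 and 0.07 m) and not (x of egg_timer in the frame of rack between -0.07 and 0.07 m and y of egg_timer in the frame of rack between -0.07 and 0.07 m) and not (x of pepper_mill in the frame of rack between -0.07 and 0.07 m and y of pepper_mill in the frame of rack between -0.07 and 0.07 m) and x of sheet in the frame of rails_middle between -0.01 and 0.01 m and z of sheet in the frame of rails_middle between -0.005 and 0.005 m and y of sheet in the frame of rails_middle between -0.01 and 0.01 m) or ((x of pepper_mill in the frame of rack between -0.07 and 0.07 m and y of pepper_mill in the frame of rack between -0.07 and 0.07 m) and not (x of egg_timer in the frame of rack between -0.07 and 0.07 m and y of egg_timer in the frame of rack between -0.07 and 0.07 m) and not (x of spice_jar in the frame of rack between -0.07 and 0.07 m and y of spice_jar in the frame of rack between -0.07 and 0.07 m) and x of sheet in the frame of rails_top between -0.01 and 0.01 m and z of sheet in the frame of rails_top between -0.005 and 0.005 m and y of sheet in the frame of rails_top between -0.01 and 0.01 m)) and angle between the x axis of sheet and the x axis of rack, either way round below 0.08 rad and angle between sheet's own z axis and vertical below 0.05 rad and linear speed of sheet below 0.02 m/s); the robot touches nothing.
It fails at once if the timer, jar or mill is knocked over (angle between any of egg_timer, spice_jar, pepper_mill's own z axis and vertical above 0.6 rad).
It fails at once if the thing inside the rack is shifted by more than 20 mm (((x of egg_timer in the frame of rack between -0.07 and 0.07 m and y of egg_timer in the frame of rack between -0.07 and 0.07 m) and distance of egg_timer from where it was at the start of the episode above 0.02 m) or ((x of spice_jar in the frame of rack between -0.07 and 0.07 m and y of spice_jar in the frame of rack between -0.07 and 0.07 m) and distance of spice_jar from where it was at the start of the episode above 0.02 m) or ((x of pepper_mill in the frame of rack between -0.07 and 0.07 m and y of pepper_mill in the frame of rack between -0.07 and 0.07 m) and distance of pepper_mill from where it was at the start of the episode above 0.02 m)).
It fails at once if more than one of timer, jar and mill is moved from its place (by more than 30 mm) (distance of each of egg_timer, spice_jar from where it was at the start of the episode above 0.03 m or distance of each of egg_timer, pepper_mill from where it was at the start of the episode above 0.03 m or distance of each of spice_jar, pepper_mill from where it was at the start of the episode above 0.03 m).
It fails at once if a bystander is shifted by more than 30 mm or knocked over (distance of any of tomato_tin, tuna_tin, mug from where it was at the start of the episode above 0.03 m or angle between any of tomato_tin, tuna_tin, mug's own z axis and vertical above 0.4 rad).
It also fails if it takes over 67 s, if anything falls off the work surface, if the arm or the gripper's body presses on something with over 40 N, if the wrist force passes 120 N, or if a joint passes its speed limit or range.

## Robot

A 6-joint arm with a two-finger parallel gripper is mounted at the origin on a cart in front of the work surface, level with it; the furniture and walls round the work are solid. World frame = base frame: x ahead of the robot, y to its left, z up, the work surface at z = 0. Lengths are in m, angles in rad, forces in N, time in s.
With the tool pointing down it reaches from about 0.25 to 0.725 m from the base axis. Payload 4 kg.
Tool frame: the origin (TCP) lies midway between the tips of the shut fingers; the grasp point (between the pads) lies 19 mm behind it; z points along the fingers, y is the line along which they close (so a half turn about z gives the same grasp; the last joint's range is limited). The gripper opens to 85 mm and grips with 20 to 120 N. Pads are 22 mm wide; open, the fingers measure 114 mm over their backs; the gripper's body (76 mm by 85 mm) begins 54 mm behind the grasp point. The pads swing forward as they close: fully open they stand 13 mm farther back than shut.
Start: joints at [-1.153, 0.241, 0.005, 1.335, 0, 1.571], TCP at [0.203, -0.457, 0.231] pointing down, gripper open.
Joint ranges: [-2.72, 2.72], [-1.05, 1.87], [-1.09, 1.28], [-1.99, 2.15], [-1.42, 1.44], [-3.14, 3.14]. Speed limits (rad/s): [2.79, 2.79, 3.14, 3.14, 3.14, 3.14].

## Interface

Orientations are given as a unit quaternion [x, y, z, w].
In Python, from workcell import get_obs, camera, job_done, silhouettes gives the robot as it stands. The module is installed in compiled form; this text tells all that it offers.
- The arm moves only by the tool drive_tool, never from a script. Its argument "increments" is a list of rows, each a list of 3 entries, a list of its own where there are three numbers: the shift along the world's x, y, z in mm, then the turn, a rotation vector about the world's x, y, z in degrees, then the opening, from 0 (shut) to 1 (fully open). A call has 1 to 8 rows; each row shifts and turns the commanded pose from where the row before left it; what a row does not reach is not made up. A row lasts 1/12 s, in which the tool goes at most 41.7 mm and 7.16 degrees, less where a joint would pass 70% of its speed; a pose out of reach is approached as far as the arm can. A call is refused whole if a number of a shift passes 41.7 or a number of a turn 7.16, either way. A call with a gripper value outside its range is refused whole. The fingers move at their own pace and stop on an object; the grip force is fixed at half the most. Time passes only in rows, so rows that do not move let the fingers close. It gives the time, the measured TCP pose, the force, the opening and the grip force at its end, in the units of the state.
- get_obs(): the state, without advancing time (a new reading comes with each control period).
- camera(name): name is "side" or "top" or "wrist"; returns a dict with "image" (384x512x3 uint8, red, green, blue), "K" (3x3 intrinsics, pixels), "view" (4x4, takes a point from world to camera coordinates). Camera axes: x right, y down, z forward; pixel columns grow to the right and rows downward; lengths in m; the calibration is good to about 2 mm. A picture is of the moment at which its call begins. There is no depth.
- job_done(): hands the job in; it is judged then, once.
Trained networks look in a picture, given as the dict that the camera call returned (one of the last four; its "shot" number tells which), for a name from the list of things; names that differ only in an ending like _2 or _b are one class to them, and where a whole thing is asked for, a point or a joint stands for the part that bears it (a point fixed in the world has none). Each returns a list of dicts, best first, with "conf" (0 to 1); they miss things now and then, are a little off and sometimes report something else, mostly with a low value. They report only what shows in the picture. A call takes as long as a camera call. They do not tell look-alikes from the thing itself.
- silhouettes(query, picture): "region" (384x512 bool, what is visible of it) and "bbox" ([left, top, right, bottom] in pixels, round what is visible of it).
The state is a dict: "clock": time; "joint_pos": joint angles; "joint_vel": joint speeds; "tau": joint torques, N m; "eef_pos": TCP position; "tool_rot": TCP orientation; "ft_force": force on the tool from outside, world axes, zero at the start; "ft_torque": the same for the moment, N m; "grip_width": finger opening in m; "grasp_force": force on a finger pad.
Only numpy, scipy, OpenCV 4.12 (cv2) and the standard library are available. Lean on these libraries where they do the work, as an engineer would, in place of code of your own. Each camera call takes 0.05 s, during which the arm holds its last target. There are 200 camera calls.

## Working session

There is one attempt and no reset: what is moved stays moved. The work goes in short steps, Python scripts to look and compute and a tool call to move; the robot and the scene stay as the last step left them, time stands still between calls to the robot, and variables do not carry over. Pictures are saved under pics/ and viewed, at most 10 in all, crops included, and the job is handed in when it is done.

Besides the shell and the picture viewer there is one more tool, called after "Call:" as name(argument=value, ...) on one line, values as JSON. drive_tool: Moves the arm, as the interface text tells. Its arguments: {"type":"object","properties":{"increments":{"type":"array"}},"required":["increments"]}

```bash
mkdir -p pics
cat > h.py <<'E'
import numpy as np, cv2
from workcell import get_obs, camera, job_done, silhouettes
def ray(c,u,v):
    R=c["view"][:3,:3];t=c["view"][:3,3]
    d=R.T@np.linalg.solve(c["K"],[u,v,1.]);o=-R.T@t
    return o,d
def atz(c,u,v,z):
    o,d=ray(c,u,v); return o+d*(z-o[2])/d[2]
def proj(c,p):
    q=c["K"]@(c["view"][:3,:3]@np.asarray(p,float)+c["view"][:3,3]); return q[:2]/q[2]
def save(c,n): cv2.imwrite("pics/"+n,c["image"][:,:,::-1])
E
python3 - <<'E'
from h import *
np.set_printoptions(precision=3,suppress=True)
cs={n:camera(n) for n in("side","top")}
im=np.vstack([cs[n]["image"] for n in cs])
for n in cs:
    cv2.imwrite(f"pics/{n}0.png",cv2.resize(cs[n]["image"][:,:,::-1],(800,600),interpolation=cv2.INTER_CUBIC))
    c=cs[n];print(n,"cam at",-c["view"][:3,:3].T@c["view"][:3,3],"fwd",c["view"][2,:3])
    for q in("rack","sheet","sheet_grip","egg_timer","spice_jar","pepper_mill","tomato_tin","tuna_tin","mug"):
        for r in silhouettes(q,c): print(q,round(r["conf"],2),np.array(r["bbox"]),r["region"].sum())
E
```

```text
side cam at [ 0.412 -1.02   0.64 ] fwd [ 0.154  0.853 -0.498]
rack 0.91 [290.7 111.9 352.7 247.9] 5055
sheet_grip 0.94 [227.7 149.2 265.3 170.4] 516
egg_timer 0.88 [182.1 194.  198.4 213.9] 347
egg_timer 0.76 [239.7 201.2 262.5 223.5] 369
egg_timer 0.65 [201.5 169.2 218.8 187.3] 306
egg_timer 0.2 [284.7 110.4 347.1 248.8] 5092
spice_jar 0.56 [305.7 190.5 327.6 228. ] 324
spice_jar 0.27 [286.6 111.  352.2 246.7] 5066
pepper_mill 0.79 [268.3 234.1 284.1 270. ] 576
pepper_mill 0.75 [265.  267.2 289.1 336.2] 1578
tomato_tin 0.79 [262.  157.9 283.9 193.7] 725
mug 0.79 [184.4 238.1 220.6 288.1] 1555
top cam at [ 0.063 -0.086  1.738] fwd [ 0.299 -0.032 -0.954]
rack 0.75 [223.5 106.8 294.5 177.4] 2957
rack 0.47 [181.5 165.3 207.3 195.4] 489
rack 0.4 [109.9 175.8 164.4 222.5] 1341
sheet 0.63 [112.7 174.9 163.1 222. ] 1404
sheet_grip 0.78 [112.4 172.5 162.5 220.9] 1310
egg_timer 0.81 [230.6 199.2 252.6 214.4] 260
egg_timer 0.7 [168.1 226.9 188.5 247. ] 250
egg_timer 0.69 [212.6 240.3 227.8 261.9] 256
spice_jar 0.67 [252.1 150.4 265.3 166.8] 131
pepper_mill 0.78 [341.4 185.6 362.5 210. ] 344
pepper_mill 0.54 [311.6 180.3 333.4 204.4] 301
pepper_mill 0.54 [112.6 172.9 163.4 220. ] 1342
tomato_tin 0.93 [184.2 164.4 207.3 193.6] 464
tuna_tin 0.73 [179.3 145.  202.5 168.7] 393
mug 0.87 [298.1 228.7 323.3 251.7] 512
```

View pics/side0.png

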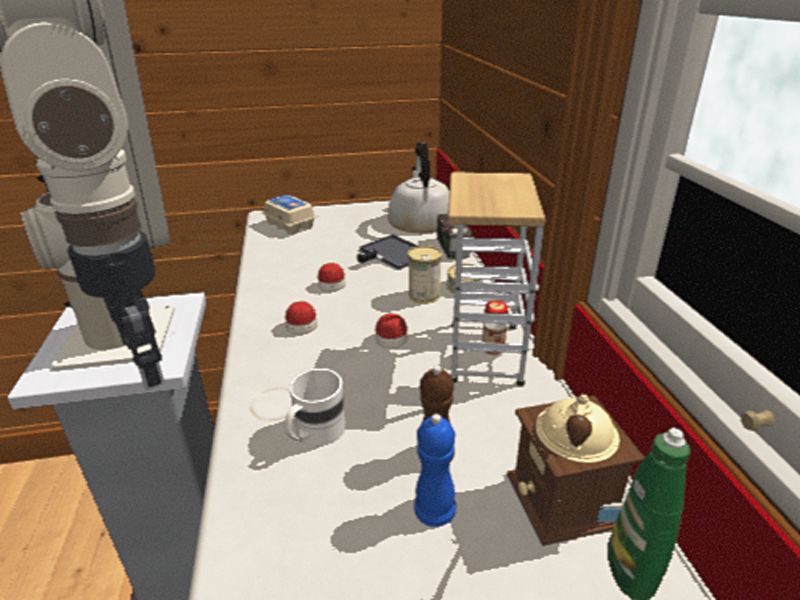

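View pics/top0.png

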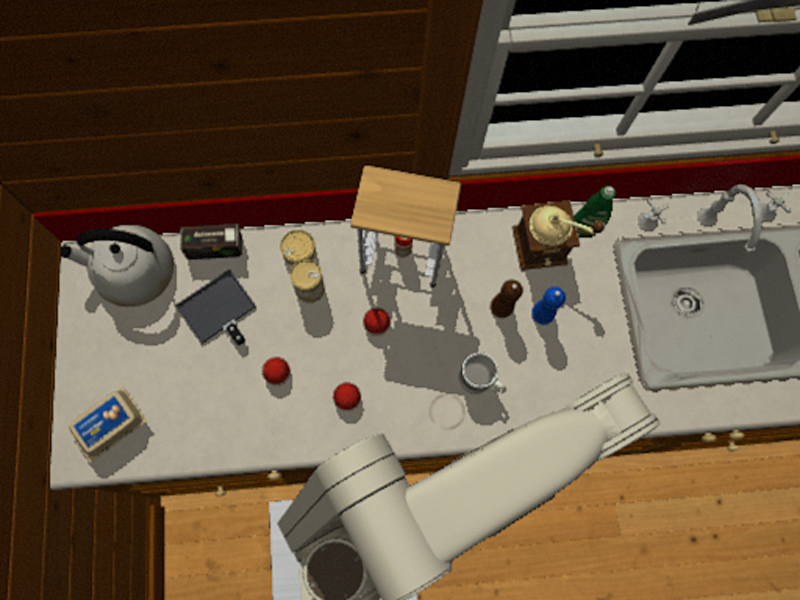

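Side view: the jar (495,325 of the 800 px picture) is in the rack. The mill (437,390) and its blue look-alike (435,470) stand off to the right. Three timers are at (331,275), (300,317) and (391,328). In the top view they are at (275,370), (347,396) and (377,320). The last is farthest right and nearest the opening. I'll measure next.

```bash
cat > m.py <<'E'
from h import *
from scipy.optimize import least_squares
np.set_printoptions(precision=4,suppress=True)
cs={n:camera(n) for n in("side","top")}
t,s=cs["top"],cs["side"]
# timers and other round things: centre of silhouette at mid height
def mid(r): y,x=np.nonzero(r["region"]); return x.mean(),y.mean()
for q,h in (("egg_timer",.03),("spice_jar",.1),("pepper_mill",.085),("tomato_tin",.06),("tuna_tin",.03),("mug",.047)):
    for n in cs:
        for r in silhouettes(q,cs[n]):
            if r["conf"]>.4: print(q,n,np.array(mid(r)),atz(cs[n],*mid(r),h)[:2])
# wooden board top: corners
def quad(c,box):
    x0,y0,x1,y1=box; im=c["image"][y0:y1,x0:x1]
    hsv=cv2.cvtColor(im,cv2.COLOR_RGB2HSV)
    m=((hsv[...,0]>10)&(hsv[...,0]<25)&(hsv[...,1]>70)&(hsv[...,2]>140)).astype(np.uint8)
    n,l,st,_=cv2.connectedComponentsWithStats(m); k=1+st[1:,4].argmax()
    m=(l==k).astype(np.uint8); ct=max(cv2.findContours(m,0,1)[0],key=cv2.contourArea)
    h=cv2.convexHull(ct); a=cv2.approxPolyN(h,4,ensure_convex=True) 
    return m.sum(),a.reshape(4,2)+[x0,y0]
nm,Q=quad(t,(215,100,305,165)); print(nm,Q); W=np.array([atz(t,*q,.328) for q in Q]);print(W[:,:2])
print(np.linalg.norm(W-np.roll(W,-1,0),axis=1))
E
python3 m.py
python3 - <<'E'
import cv2
a=cv2.imread('pics/side0.png');b=cv2.imread('pics/top0.png')
import sys; sys.path.insert(0,'.')
from h import *
t=camera("top")["image"][:,:,::-1][100:270,100:340]; s=camera("side")["image"][:,:,::-1][100:260,170:370]
cv2.imwrite('pics/crop.png',np.vstack([cv2.resize(t,(420,297),interpolation=2),cv2.resize(s,(420,300),interpolation=2)]) if 0 else np.hstack([cv2.resize(t,(420,298),interpolation=2),cv2.resize(s,(372,298),interpolation=2)]))
E
```

```text
egg_timer side [249.3289 211.2   ] [ 0.5474 -0.1345]
egg_timer side [191.1583 203.4361] [ 0.3713 -0.0531]
egg_timer side [211.8397 177.2019] [0.4497 0.11  ]
egg_timer top [240.4977 205.4615] [ 0.5458 -0.1215]
egg_timer top [221.1213 253.1838] [ 0.3707 -0.0354]
egg_timer top [258.7009 135.6375] [ 0.8266 -0.2178]
egg_timer top [196.3406 179.1534] [0.6652 0.0389]
spice_jar side [315.8    209.6553] [ 0.7122 -0.2656]
spice_jar top [258.5128 135.2758] [ 0.7968 -0.2118]
spice_jar top [257.1196 156.7283] [ 0.71   -0.1982]
spice_jar top [323.7028 190.6223] [ 0.5563 -0.429 ]
pepper_mill side [277.4864 302.3084] [ 0.5368 -0.5454]
pepper_mill side [278.9654 251.0882] [ 0.5766 -0.3954]
pepper_mill top [323.5385 190.8677] [ 0.56   -0.4314]
pepper_mill top [350.9398 194.8639] [ 0.536  -0.5302]
tomato_tin side [270.7139 174.7881] [0.6516 0.0295]
tomato_tin top [196.9979 179.5854] [0.6526 0.0344]
tuna_tin top [190.1413 156.9185] [0.759  0.0579]
mug side [201.5022 260.8927] [ 0.3914 -0.3502]
mug top [306.598  238.8396] [ 0.3936 -0.352 ]
2485 [[294 116]
 [288 155]
 [224 143]
 [233 105]]
[[ 0.7543 -0.3185]
 [ 0.6174 -0.2826]
 [ 0.6769 -0.0795]
 [ 0.8119 -0.1197]]
[0.1414 0.2116 0.1408 0.207 ]
```

View pics/crop.png

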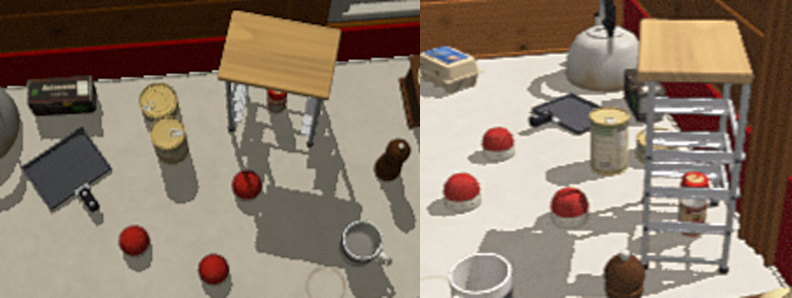

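Three timers at (134,240), (214,268) and (246,184) in the left half of the crop. The third is farthest right (world y about -0.12) and stands before the opening, so it is the one. The jar is in the rack, so the middle pair is right. Next I measure the sheet and the tool pose.

Run:
```python
from h import *
np.set_printoptions(precision=4,suppress=True)
o=get_obs(); print(o["eef_pos"],o["tool_rot"])
t=camera("top"); print(atz(t,178,237,.035)[:2])
im=t["image"][165:230,105:170].astype(int)
m=((im.sum(2)<270)&(im[...,0]-im[...,2]<15)).astype(np.uint8)
m=cv2.morphologyEx(m,cv2.MORPH_OPEN,np.ones((7,7)))
n,l,st,_=cv2.connectedComponentsWithStats(m); m=(l==1+st[1:,4].argmax()).astype(np.uint8)
ct=max(cv2.findContours(m,0,1)[0],key=cv2.contourArea); h=cv2.convexHull(ct)
a=cv2.approxPolyN(h,4,ensure_convex=True).reshape(4,2)+[105,165]; print(m.sum(),a)
W=np.array([atz(t,*p,.010) for p in a])[:,:2];print(W,W.mean(0),np.linalg.norm(W-np.roll(W,-1,0),axis=1))
for i in range(4): d=W[(i+1)%4]-W[i];print(np.degrees(np.arctan2(d[1],d[0])))
print(atz(t,151,215,.03)[:2])
w=camera("wrist");print(w["K"],-w["view"][:3,:3].T@w["view"][:3,3],w["view"][2,:3])
```

```text
[ 0.2029 -0.457   0.2313] [ 0.9783  0.2074 -0.     -0.    ]
[0.4435 0.1187]
1227 [[164 196]
 [130 220]
 [111 196]
 [146 171]]
[[0.6143 0.1682]
 [0.5302 0.2997]
 [0.6317 0.3711]
 [0.7227 0.2347]] [0.6247 0.2684] [0.1561 0.1241 0.164  0.1271]
122.60103231603084
35.12991316342456
-56.29565383935193
-148.46760476130626
[0.5374 0.2165]
[[280.4248   0.     251.2379]
 [  0.     280.4248 192.194 ]
 [  0.       0.       1.    ]] [ 0.2672 -0.4275  0.3734] [-0.2538 -0.1136 -0.9606]
```

Call:
drive_tool(increments=[[[17, 16, 3], [0, 0, 7], 1], [[17, 16, 3], [0, 0, 7], 1], [[17, 16, 3], [0, 0, 7], 1], [[17, 16, 3], [0, 0, 7], 1], [[17, 16, 3], [0, 0, 7], 1], [[17, 16, 3], [0, 0, 7], 1], [[17, 16, 0], [0, 0, 7], 1], [[17, 16, 0], [0, 0, 7], 1]])

```text
clock: 2.57
eef_pos: [0.3397, -0.3283, 0.2497]
tool_rot: [0.764, 0.645, 0.0, 0.0]
ft_force: [0.4, -0.3, -0.2]
grip_width: 0.0855
grasp_force: 0.0
```

```bash
python3 -c "
from h import *
o=get_obs();print(o['joint_pos'],o['eef_pos'],o['tool_rot'],o['clock'],o['ft_force'])"
```

```text
[-7.68268116e-01  1.77674523e-01 -2.68458342e-02  1.36541957e+00
 -1.12206742e-05  9.72238119e-01] [ 0.33970816 -0.32826937  0.2496752 ] [7.64492061e-01 6.44633001e-01 3.80128705e-05 4.26543730e-04] 2.5667 [ 0.41438755 -0.31510061 -0.19555057]
```

Call:
drive_tool(increments=[[[17, 17, 0], [0, 0, 7], 1], [[17, 17, 0], [0, 0, 7], 1], [[17, 17, 0], [0, 0, 7], 1], [[17, 17, 0], [0, 0, 7], 1], [[17, 17, 0], [0, 0, 7], 1], [[17, 17, 0], [0, 0, 7], 1], [[17, 17, 0], [0, 0, 7], 1], [[17, 17, 0], [0, 0, 7], 1]])

```text
clock: 3.23
eef_pos: [0.4756, -0.1921, 0.2493]
tool_rot: [0.372, 0.928, -0.0, 0.0]
ft_force: [0.1, -0.6, 1.0]
grip_width: 0.0854
grasp_force: 0.0
```

Call:
drive_tool(increments=[[[17, 17, 0], [0, 0, 7], 1], [[17, 17, 0], [0, 0, 7], 1], [[17, 17, 0], [0, 0, 7], 1], [[17, 17, 0], [0, 0, 7], 1], [[0, 0, 0], [0, 0, 0], 1], [[0, 0, 0], [0, 0, 0], 1]])

```text
clock: 3.73
eef_pos: [0.5433, -0.1241, 0.2488]
tool_rot: [0.139, 0.99, -0.0, -0.0]
ft_force: [0.4, -0.5, -0.5]
grip_width: 0.0852
grasp_force: 0.0
```

```bash
cat > w.py <<'E'
from h import *
import sys
np.set_printoptions(precision=4,suppress=True)
o=get_obs();print(o['joint_pos'],o['eef_pos'],o['tool_rot'],o['clock'])
w=camera("wrist");cv2.imwrite(f"pics/{sys.argv[1]}.png",w["image"][:,:,::-1])
for q in sys.argv[2:]:
    for r in silhouettes(q,w): b=np.array(r["bbox"]);print(q,r["conf"],b,r["region"].sum(),[atz(w,(b[0]+b[2])/2,(b[1]+b[3])/2,z)[:2] for z in (.02,.03)])
E
python3 w.py w1 egg_timer
```

```text
[-0.2244  0.3505  0.2013  1.4223 -0.0003  0.0549] [ 0.5433 -0.1241  0.2488] [ 0.1392  0.9903 -0.0001 -0.0004] 3.7333
egg_timer 0.84 [232.1 142.1 277.6 194.2] 1922 [array([ 0.5472, -0.1199]), array([ 0.5453, -0.1195])]
egg_timer 0.77 [398.3   2.2 472.8  64.7] 3531 [array([0.4505, 0.1296]), array([0.4512, 0.1233])]
egg_timer 0.63 [256.8   0.  315.8  38.4] 1852 [array([ 0.3873, -0.0363]), array([ 0.3896, -0.0382])]
egg_timer 0.33 [  0.   58.7  90.9 139.1] 5825 [array([ 0.3895, -0.349 ]), array([ 0.3918, -0.3424])]
```

View pics/w1.png

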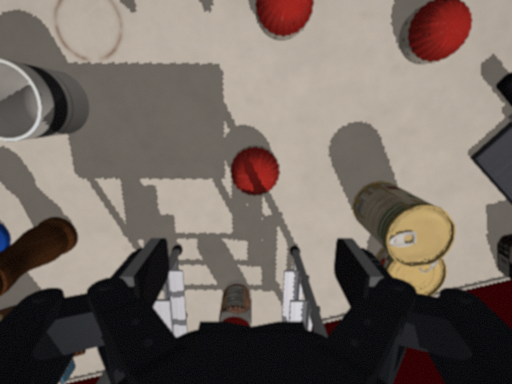

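The picture shows the timer's dome at (255,170) and the jar in the rack at (236,303). The gripper is well placed. I descend partway and measure again.

Call:
drive_tool(increments=[[[1, 1, -20], [0, 0, 0], 1], [[1, 1, -25], [0, 0, 0], 1], [[1, 1, -25], [0, 0, 0], 1], [[0, 0, -25], [0, 0, 0], 1], [[0, 0, -25], [0, 0, 0], 1], [[0, 0, -19], [0, 0, 0], 1], [[0, 0, 0], [0, 0, 0], 1], [[0, 0, 0], [0, 0, 0], 1]])

```text
clock: 4.5
eef_pos: [0.5444, -0.1227, 0.1098]
tool_rot: [0.141, 0.99, 0.0, -0.001]
ft_force: [0.7, -1.2, 0.7]
grip_width: 0.0853
grasp_force: 0.0
```

```bash
python3 w.py w2 egg_timer
```

```text
[-0.2216  0.4355 -0.0434  1.0946 -0.0002  0.0609] [ 0.5444 -0.1227  0.1098] [ 0.1407  0.99    0.     -0.0014] 4.5
egg_timer 0.96 [489.2   1.  512.   31.2] 604 [array([0.4633, 0.0907]), array([0.4639, 0.0824])]
egg_timer 0.8 [216.9 160.  293.3 242.4] 4807 [array([ 0.5496, -0.1202]), array([ 0.5465, -0.1194])]
```

Call:
drive_tool(increments=[[[2, 2, -15], [0, 0, 0], 1], [[0, 0, -20], [0, 0, 0], 1], [[0, 0, -20], [0, 0, 0], 1], [[0, 0, -20], [0, 0, 0], 1], [[0, 0, -15], [0, 0, 0], 1], [[0, 0, -9], [0, 0, 0], 1], [[0, 0, 0], [0, 0, 0], 1], [[0, 0, 0], [0, 0, 0], 1]])

```text
clock: 5.27
eef_pos: [0.5487, -0.1203, 0.0124]
tool_rot: [0.14, 0.99, -0.0, 0.001]
ft_force: [0.4, 1.2, 0.3]
grip_width: 0.0854
grasp_force: 0.0
```

Call:
drive_tool(increments=[[[0, 0, 0], [0, 0, 0], 0.7], [[0, 0, 0], [0, 0, 0], 0.5], [[0, 0, 0], [0, 0, 0], 0.3], [[0, 0, 0], [0, 0, 0], 0], [[0, 0, 0], [0, 0, 0], 0], [[0, 0, 0], [0, 0, 0], 0], [[0, 0, 0], [0, 0, 0], 0], [[0, 0, 0], [0, 0, 0], 0]])

```text
clock: 5.93
eef_pos: [0.5495, -0.1204, 0.0138]
tool_rot: [0.14, 0.99, -0.0, 0.002]
ft_force: [-2.2, 0.5, 6.3]
grip_width: 0.0632
grasp_force: 64.6
```

Call:
drive_tool(increments=[[[0, 0, 10], [0, 0, 0], 0], [[0, 0, 20], [0, 0, 0], 0], [[0, 0, 25], [0, 0, 0], 0], [[0, 0, 15], [0, 0, 0], 0], [[-2, 15, 0], [0, 0, 0], 0], [[-2, 25, 0], [0, 0, 0], 0], [[-2, 25, 0], [0, 0, 0], 0], [[-2, 25, 0], [0, 0, 0], 0]])

```text
clock: 6.6
eef_pos: [0.5401, -0.0294, 0.0826]
tool_rot: [0.14, 0.99, 0.0, 0.001]
ft_force: [0.3, -0.0, -0.6]
grip_width: 0.0628
grasp_force: 66.2
```

Call:
drive_tool(increments=[[[-2, 25, 0], [0, 0, 0], 0], [[-2, 20, 0], [0, 0, 0], 0], [[0, 5, 0], [0, 0, 0], 0], [[0, 0, -15], [0, 0, 0], 0], [[0, 0, -20], [0, 0, 0], 0], [[0, 0, -20], [0, 0, 0], 0], [[0, 0, -8], [0, 0, 0], 0], [[0, 0, -4], [0, 0, 0], 0]])

```text
clock: 7.27
eef_pos: [0.5345, 0.0196, 0.0137]
tool_rot: [0.14, 0.99, -0.0, -0.002]
ft_force: [-13.0, -0.4, 27.9]
grip_width: 0.0632
grasp_force: 69.0
```

Call:
drive_tool(increments=[[[0, 0, -2], [0, 0, 0], 0], [[0, 0, 0], [0, 0, 0], 0], [[0, 0, 0], [0, 0, 0], 0]])

```text
clock: 7.52
eef_pos: [0.5367, 0.0196, 0.0139]
tool_rot: [0.14, 0.99, 0.0, 0.001]
ft_force: [-3.3, 0.6, 4.5]
grip_width: 0.0627
grasp_force: 66.7
```

Call:
drive_tool(increments=[[[0, 0, 1], [0, 0, 0], 0.75], [[0, 0, 0], [0, 0, 0], 0.85], [[0, 0, 0], [0, 0, 0], 1], [[0, 0, 0], [0, 0, 0], 1], [[0, 0, 0], [0, 0, 0], 1], [[0, 0, 0], [0, 0, 0], 1]])

```text
clock: 8.02
eef_pos: [0.5359, 0.02, 0.0133]
tool_rot: [0.14, 0.99, -0.0, 0.0]
ft_force: [-0.3, 0.1, 0.4]
grip_width: 0.085
grasp_force: 0.0
```

Call:
drive_tool(increments=[[[0, 0, 15], [0, 0, 0], 1], [[0, 0, 25], [0, 0, 0], 1], [[0, 0, 35], [0, 0, 0], 1], [[0, 0, 40], [0, 0, 0], 1], [[0, 0, 35], [0, 0, 0], 1], [[-5, 15, 10], [0, 0, 7], 1], [[-5, 20, 0], [0, 0, 7], 1], [[-5, 20, 0], [0, 0, 7], 1]])

```text
clock: 8.68
eef_pos: [0.5218, 0.0753, 0.175]
tool_rot: [-0.045, 0.999, 0.0, 0.002]
ft_force: [-0.5, 0.6, -0.1]
grip_width: 0.0857
grasp_force: 0.0
```

Call:
drive_tool(increments=[[[-5, 20, 0], [0, 0, 7], 1], [[-5, 25, 0], [0, 0, 7], 1], [[0, 25, 0], [0, 0, 7], 1], [[0, 25, 0], [0, 0, 7], 1], [[0, 10, 0], [0, 0, 0], 1], [[0, 0, 0], [0, 0, 0], 1], [[0, 0, 0], [0, 0, 0], 1]])

```text
clock: 9.27
eef_pos: [0.5107, 0.1799, 0.1731]
tool_rot: [-0.283, 0.959, -0.0, -0.0]
ft_force: [0.5, -0.4, 0.5]
grip_width: 0.0852
grasp_force: 0.0
```

```bash
python3 w.py w3 sheet sheet_grip egg_timer
python3 - <<'E'
from h import *
s=camera("side");t=camera("top")
b=np.hstack([cv2.resize(s["image"][100:270,150:360],(400,324)),cv2.resize(t["image"][120:270,100:285],(400,324))])
w=cv2.resize(cv2.imread("pics/w3.png"),(366,275)); b2=np.zeros((275,800,3),np.uint8); b2[:,:366]=w
cv2.imwrite("pics/c2.png",np.vstack([b[:,:,::-1],b2]))
E
```

```text
[ 0.339   0.3538  0.007   1.2248 -0.0007 -0.2349] [0.5107 0.1799 0.1731] [-0.283   0.9591 -0.0004 -0.0003] 9.2667
sheet 0.97 [197.7 203.3 329.4 333.7] 10894 [array([0.5941, 0.2516]), array([0.5893, 0.2479])]
sheet 0.22 [ 11.1 256.7 100.6 310.4] 1393 [array([0.7476, 0.0522]), array([0.7376, 0.0552])]
sheet_grip 0.7 [196.1 201.4 329.3 332.8] 10929 [array([0.5931, 0.2497]), array([0.5883, 0.2461])]
egg_timer 0.89 [ 63.1  82.2 144.2 151.9] 4372 [array([0.5376, 0.0189]), array([0.5347, 0.0231])]
egg_timer 0.76 [206.9  66.8 273.1 135.9] 3651 [array([0.4495, 0.1274]), array([0.4496, 0.1279])]
```

View pics/c2.png

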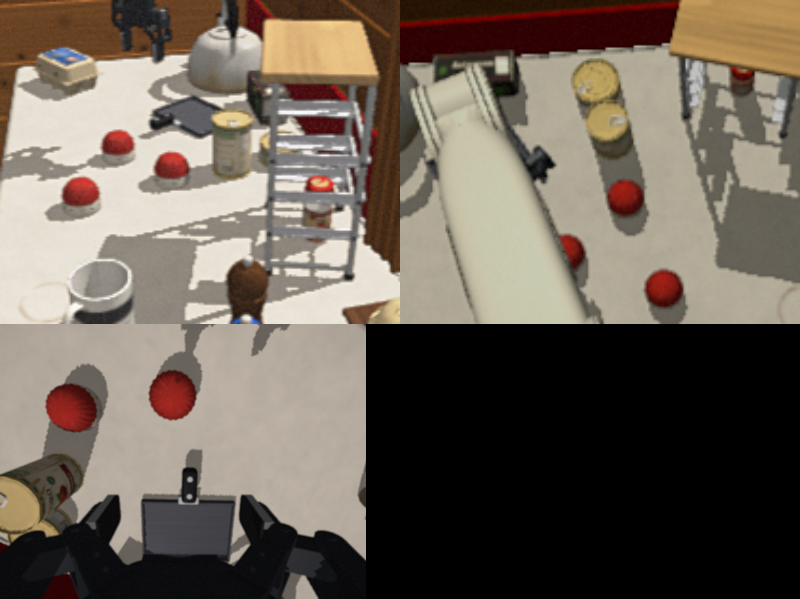

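The timer stands upright and clear at about (0.536, 0.020). The sheet's handle is at about (264,224) in the full wrist picture. I measure it now.

Run:
```python
from h import *
np.set_printoptions(precision=4,suppress=True)
w=camera("wrist"); g=cv2.cvtColor(w["image"],cv2.COLOR_RGB2GRAY)
x0,y0,x1,y1=240,185,290,245
m=(g[y0:y1,x0:x1]<60).astype(np.uint8)
n,l,st,ce=cv2.connectedComponentsWithStats(m)
k=1+st[1:,4].argmax(); print(st[k]+[x0,y0,0,0,0],ce[k]+[x0,y0])
M=(l==k)
rows=np.nonzero(M.any(1))[0]
for r in rows[::4]: c=np.nonzero(M[r])[0]; print(r+y0,c.min()+x0,c.max()+x0,atz(w,(c.min()+c.max()+1)/2+x0,r+y0,.035)[:2])
# front rim edge of the sheet
r=silhouettes("sheet",w)[0]["region"]
pts=[]
for c in list(range(205,248,4))+list(range(285,325,4)):
    z=np.nonzero(r[:,c])[0]
    if len(z): pts.append(atz(w,c,z.min(),.012)[:2])
pts=np.array(pts); d=np.polyfit(pts[:,1],pts[:,0],1); print("rim yaw",np.degrees(np.arctan(-d[0])),pts.mean(0), pts[[0,-1]])
```

```text
[254 200  23  45 772] [265.6282 221.6697]
200 262 270 [0.5183 0.2032]
204 257 275 [0.522  0.2056]
208 257 276 [0.5254 0.2085]
212 256 276 [0.5294 0.2106]
216 256 276 [0.5332 0.2131]
220 256 276 [0.537  0.2156]
224 256 276 [0.5408 0.2182]
228 256 275 [0.545  0.2203]
232 255 275 [0.5492 0.2224]
236 255 275 [0.5531 0.225 ]
240 254 276 [0.5571 0.2277]
244 256 274 [0.5611 0.2303]
rim yaw 31.62281218330326 [0.5739 0.2354] [[0.609  0.1771]
 [0.5364 0.2946]]
```

Call:
drive_tool(increments=[[[9, 10, -10], [3.2, -5.1, -0.6], 1], [[10, 11, -15], [3.2, -5.1, 0], 1], [[10, 11, -15], [3.2, -5.1, 0], 1], [[9, 10, -15], [3.2, -5.1, 0], 1], [[0, 0, -10], [0, 0, 0], 0.8], [[0, 0, 0], [0, 0, 0], 0.7], [[0, 0, 0], [0, 0, 0], 0.7], [[0, 0, 0], [0, 0, 0], 0.7]])

```text
clock: 10.33
eef_pos: [0.5499, 0.2214, 0.1113]
tool_rot: [-0.272, 0.94, 0.056, 0.197]
ft_force: [1.4, 0.1, 0.4]
grip_width: 0.0594
grasp_force: 0.0
```

```bash
cat > p.py <<'E'
from h import *
from scipy.spatial.transform import Rotation as R
np.set_printoptions(precision=4,suppress=True)
o=get_obs();M=R.from_quat(o["tool_rot"]).as_matrix();p=o["eef_pos"]
print(o["clock"],"j",o["joint_pos"],"tcp",p,"grasp",p-.019*M[:,2],"w",o["grip_width"],"F",o["ft_force"],"T",o["ft_torque"])
z=M[:,2];y=M[:,1]
print("lean",np.degrees(np.arccos(-z[2])),"lean dir yaw",np.degrees(np.arctan2(z[1],z[0])),"close yaw-90",np.degrees(np.arctan2(y[1],y[0]))-90,"y tilt",np.degrees(np.arcsin(y[2])))
E
python3 p.py
python3 - <<'E'
import sys; sys.path.insert(0,'.')
from h import *
np.set_printoptions(precision=4,suppress=True)
w=camera("wrist"); print(proj(w,(.5425,.218,.035)),proj(w,(.518,.203,.035)))
cv2.imwrite("pics/w4.png",w["image"][:,:,::-1])
E
```

```text
10.3333 j [ 0.3383  0.2488 -0.4192  0.4994  0.087  -0.2078] tcp [0.5499 0.2214 0.1113] grasp [0.5434 0.2174 0.1287] w 0.05942099991427182 F [1.418  0.0995 0.4112] T [-0.1841  0.3292  0.0043]
lean 23.6132680071863 lean dir yaw 31.913368210658884 close yaw-90 32.27840366515433 y tilt -0.15957925277721752
[252.2525 156.3319] [252.9173 120.408 ]
```

View pics/w4.png

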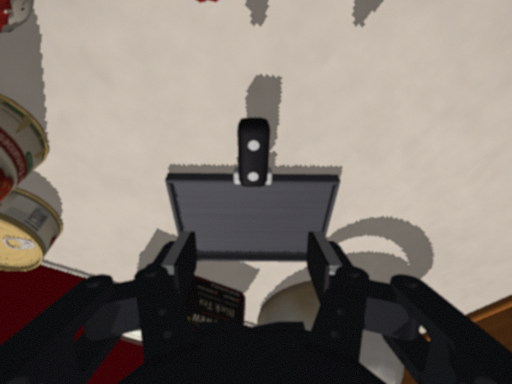

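The handle spans rows 118–185 at column 254. My predicted centre of (252,156) agrees, so I descend and grip.

Call:
drive_tool(increments=[[[0, 0, -15], [0, 0, 0], 0.7], [[0, 0, -25], [0, 0, 0], 0.7], [[0, 0, -25], [0, 0, 0], 0.7], [[-1, 0, -20], [0, 0, 0], 0.7], [[0, 0, -11], [0, 0, 0], 0.7], [[0, 0, -5], [0, 0, 0], 0.7], [[0, 0, 0], [0, 0, 0], 0.7], [[0, 0, 0], [0, 0, 0], 0.7]])

```text
clock: 11.05
eef_pos: [0.5486, 0.2215, 0.0097]
tool_rot: [-0.273, 0.94, 0.056, 0.197]
ft_force: [0.0, 0.6, 0.6]
grip_width: 0.0598
grasp_force: 0.0
```

Call:
drive_tool(increments=[[[0, 0, 0], [0, 0, 0], 0.5], [[0, 0, 0], [0, 0, 0], 0.4], [[0, 0, 0], [0, 0, 0], 0.3], [[0, 0, 0], [0, 0, 0], 0.2], [[0, 0, 0], [0, 0, 0], 0], [[0, 0, 0], [0, 0, 0], 0], [[0, 0, 0], [0, 0, 0], 0], [[0, 0, 0], [0, 0, 0], 0]])

```text
clock: 11.72
eef_pos: [0.548, 0.2213, 0.0098]
tool_rot: [-0.272, 0.94, 0.056, 0.197]
ft_force: [-1.7, -1.4, 5.4]
grip_width: 0.0231
grasp_force: 60.0
```

```bash
python3 p.py
```

```text
11.7167 j [ 0.3392  0.4082 -0.5356  0.2238  0.087  -0.2071] tcp [0.548  0.2213 0.0098] grasp [0.5415 0.2173 0.0273] w 0.023118311629298786 F [-1.7134 -1.404   5.4032] T [-0.0795  0.2596  0.012 ]
lean 23.602926014672512 lean dir yaw 31.964425986535666 close yaw-90 32.29227474895123 y tilt -0.14325246112213083
```

Call:
drive_tool(increments=[[[0, 0, 5], [0, 0, 0], 0], [[0, 0, 15], [0, 0, 0], 0], [[0, 0, 25], [0, 0, 0], 0], [[0, 0, 30], [0, 0, 0], 0], [[-2, -2, 30], [0, 0, 0], 0], [[-4, -4, 30], [0, 0, 0], 0], [[-6, -10, 30], [0, 0, 0], 0], [[-8, -15, 25], [0, 0, 0], 0]])

```text
clock: 12.38
eef_pos: [0.5266, 0.1904, 0.2003]
tool_rot: [-0.273, 0.94, 0.056, 0.196]
ft_force: [0.1, -0.1, -1.9]
grip_width: 0.0227
grasp_force: 59.1
```

Call:
drive_tool(increments=[[[-8, -20, 0], [0, 0, -2], 0], [[-8, -25, 0], [0, 0, -4], 0], [[-8, -25, 0], [0, 0, -5], 0], [[-8, -25, 0], [0, 0, -5], 0], [[-8, -25, 0], [0, 0, -5], 0], [[-8, -25, 0], [0, 0, -5], 0], [[-8, -25, 0], [0, 0, -5], 0], [[-6, -25, 0], [0, 0, -5], 0]])

```text
clock: 13.05
eef_pos: [0.4626, -0.006, 0.1973]
tool_rot: [0.033, 0.979, -0.008, 0.201]
ft_force: [0.6, -0.2, -1.7]
grip_width: 0.0226
grasp_force: 59.0
```

```bash
python3 p.py; python3 m.py | sed -n '/^[0-9]/,$p'
python3 - <<'E'
import sys; sys.path.insert(0,'.')
from h import *
s=camera("side")["image"];w=camera("wrist")["image"]
cv2.imwrite("pics/c3.png",np.hstack([cv2.resize(s[60:280,130:380],(500,440)),cv2.resize(w,(300,225))[:,:] if 0 else np.vstack([cv2.resize(w,(300,225)),np.zeros((215,300,3),np.uint8)])])[:,:,::-1])
E
```

```text
13.05 j [ 0.0083 -0.1084 -0.5547  0.7197 -0.0324  0.0696] tcp [ 0.4626 -0.006   0.1973] grasp [ 0.4552 -0.0055  0.2148] w 0.02264262254432337 F [ 0.6094 -0.2151 -1.7107] T [0.0462 0.7029 0.0405]
lean 23.261471603941672 lean dir yaw -4.238050733225452 close yaw-90 -3.9216384479498743 y tilt -0.13601555051585132
2496 [[294 117]
 [288 155]
 [224 143]
 [233 105]]
[[ 0.7506 -0.3181]
 [ 0.6174 -0.2826]
 [ 0.6769 -0.0795]
 [ 0.8119 -0.1197]]
[0.1378 0.2116 0.1408 0.2076]
```

View pics/c3.png

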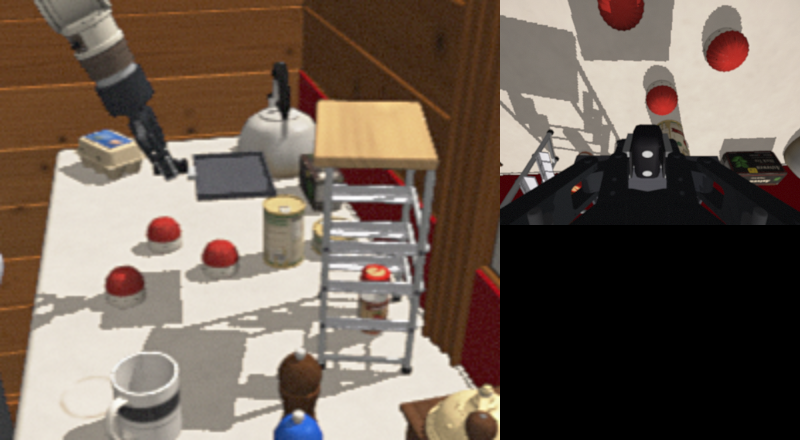

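The sheet is gripped and looks level at (232,175) in the crop. The jar stands in the rack at (375,298). I move to the pre-insertion pose.

Call:
drive_tool(increments=[[[1, -20, -5], [0, 0, -3], 0], [[1, -25, -7], [0, 0, -3], 0], [[1, -25, -7], [0, 0, -3], 0], [[1, -25, -7], [0, 0, -3], 0], [[1, -18, -7], [0, 0, -0.3], 0], [[1, -10, -4], [0, 0, 0], 0], [[0, 0, 0], [0, 0, 0], 0], [[0, 0, 0], [0, 0, 0], 0]])

```text
clock: 14.52
eef_pos: [0.4708, -0.1283, 0.1612]
tool_rot: [0.137, 0.97, -0.029, 0.201]
ft_force: [-0.1, 0.5, -2.1]
grip_width: 0.0231
grasp_force: 59.6
```

```bash
python3 p.py
cat > fit.py <<'E'
from h import *
from scipy.optimize import minimize
np.set_printoptions(precision=4,suppress=True)
t,s=camera("top"),camera("side")
S=16
def poly(c,P):
    m=np.zeros((384*4,512*4),np.uint8)
    q=np.array([proj(c,p) for p in P]); h=cv2.convexHull(((q+.5)*4*S).astype(np.int32))
    cv2.fillConvexPoly(m,h,255,shift=4); return cv2.resize(m,(512,384),interpolation=cv2.INTER_AREA)/255.
def place(th,P):
    x,y,a=th; c,sn=np.cos(a),np.sin(a); P=np.asarray(P,float)
    return np.c_[x+c*P[:,0]-sn*P[:,1],y+sn*P[:,0]+c*P[:,1],P[:,2]]
box=lambda x0,x1,y0,y1,z0,z1:[(x,y,z) for x in(x0,x1) for y in(y0,y1) for z in(z0,z1)]
board=box(-.08,.065,-.106,.106,.312,.328)
def wood(c,roi,rough):
    im=cv2.cvtColor(c["image"],cv2.COLOR_RGB2LAB).astype(float)
    a=poly(c,place(rough,board)); core=cv2.erode((a>.99).astype(np.uint8),np.ones((5,5)))>0
    ring=(cv2.dilate((a>.5).astype(np.uint8),np.ones((13,13)))>0)
    mu=np.median(im[core],0); d=np.linalg.norm(im-mu,axis=2)
    m=((d<38)&ring).astype(np.uint8); m=cv2.morphologyEx(m,cv2.MORPH_OPEN,np.ones((3,3)))
    n,l,st,_=cv2.connectedComponentsWithStats(m); return (l==1+st[1:,4].argmax()).astype(float)
def fit(cams,masks,P,x0):
    f=lambda v:sum(np.abs(poly(c,place((v[0],v[1],v[2]),P))-m).sum() for c,m in zip(cams,masks))
    r=minimize(f,x0,method="Nelder-Mead",options=dict(initial_simplex=[x0]+[np.add(x0,d) for d in((.006,0,0),(0,.006,0),(0,0,.04))],xatol=1e-4,fatol=.3))
    return r.x,r.fun
if __name__=="__main__":
    x0=np.array([.722,-.202,-.279])
    mt,ms=wood(t,0,x0),wood(s,0,x0); print(mt.sum(),ms.sum())
    for n,c,m in(("top",[t],[mt]),("side",[s],[ms]),("both",[t,s],[mt,ms])): 
        x,f=fit(c,m,board,x0);print(n,x[:2],np.degrees(x[2]),f)
    # sheet rim, handle side seen from top
    o=get_obs(); p=o["eef_pos"]; 
    cv2.imwrite("pics/c4.png",np.hstack([cv2.resize(t["image"][85:225,180:330],(400,373)),cv2.resize(s["image"][100:250,215:365],(373,373))])[:,:,::-1])
E
python3 fit.py
```

```text
14.5167 j [-0.2599 -0.0177 -0.5777  0.6024 -0.0098  0.0182] tcp [ 0.4708 -0.1283  0.1612] grasp [ 0.4636 -0.1262  0.1787] w 0.023070613540142285 F [-0.0537  0.46   -2.0831] T [0.2139 0.6775 0.0156]
lean 23.409202552795243 lean dir yaw -16.30813242442013 close yaw-90 -16.07276302578903 y tilt -0.10189792614951412
2674.0 1537.0
top [ 0.7268 -0.2036] -14.970878647649444 400.7882352941176
side [ 0.7319 -0.1661] -15.499047758314717 323.75686274509803
both [ 0.7242 -0.2013] -15.619345743177968 914.070588235294
```

View pics/c4.png

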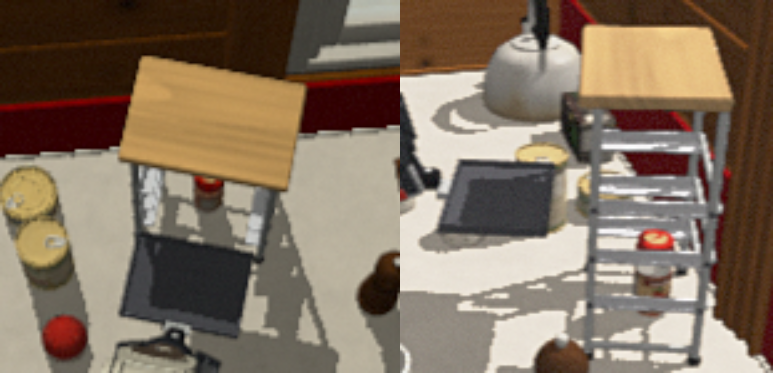

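```bash
cat > fe.py <<'E'
from fit import place, proj, camera, np, cv2
from h import get_obs
from scipy.optimize import least_squares
from scipy.ndimage import map_coordinates
np.set_printoptions(precision=4,suppress=True)
def meas(c,P,Q,w=5):
    g=cv2.GaussianBlur(c["image"],(0,0),.7).astype(float)
    out=[]
    for f in np.linspace(.1,.9,25):
        u=proj(c,P+(Q-P)*f); d=proj(c,Q)-proj(c,P); n=np.array([-d[1],d[0]])/np.linalg.norm(d)
        k=np.arange(-w,w+.01,.25); xy=u[:,None]+n[:,None]*k
        pr=np.stack([map_coordinates(g[...,i],[xy[1],xy[0]],order=1) for i in range(3)])
        m=np.abs(np.gradient(pr,axis=1)).sum(0)*np.exp(-(k/w)**2); j=m.argmax(); 
        sel=slice(max(j-4,0),j+5); kk=(k[sel]*m[sel]).sum()/m[sel].sum()
        out.append((f,u+n*kk,m[j]))
    return out
def fitE(edges,x0,nz,iters=4,w=5):
    """edges: (cam, A, B) in body frame; x=(x,y,yaw[,z])"""
    x=np.array(x0,float)
    for it in range(iters):
        pl=lambda x,P: place(x[:3],[P])[0]+[0,0,x[3] if nz else 0]
        M=[(c,A,B,meas(c,pl(x,A),pl(x,B),max(w-it,2.5))) for c,A,B in edges]
        def res(x):
            r=[]
            for c,A,B,ms in M:
                a,b=proj(c,pl(x,A)),proj(c,pl(x,B)); n=np.array([-(b-a)[1],(b-a)[0]])/np.linalg.norm(b-a)
                r+=[(q-a)@n for f,q,g in ms]
            return np.array(r)
        s=least_squares(res,x,loss="soft_l1",f_scale=.3,x_scale=[.01,.01,.1,.01][:len(x)]); x=s.x
    return x,[np.round(np.median(np.array(v)),2) for v in np.split(res(x),len(M))],[np.round(np.std(v),2) for v in np.split(res(x),len(M))]
if __name__=="__main__":
    t,s=camera("top"),camera("side")
    v=lambda *a:np.array(a)
    T=[(t,v(.065,-.106,.328),v(.065,.106,.328)),(t,v(-.08,.106,.328),v(.065,.106,.328)),(t,v(-.08,-.106,.328),v(.065,-.106,.328))]
    Sd=[(s,v(-.08,.106,.328),v(.065,.106,.328)),(s,v(.065,-.106,.328),v(.065,.106,.328)),(s,v(-.08,-.106,.312),v(.065,-.106,.312))]
    for n,e in(("rack top",T),("rack side",Sd),("rack both",T+Sd)):
        x,r,d=fitE(e,[.7223,-.2022,-.279],False);print(n,x[:2],np.degrees(x[2]),r,d)
    o=get_obs();p=o["eef_pos"]; x0=[p[0]+.0893*.961,p[1]-.0893*.277,-.28,p[2]-.0098]
    def sh(c): return [(c,v(.06,-.08,.012),v(.06,.08,.012)),(c,v(-.06,.08,.012),v(.06,.08,.012)),(c,v(-.06,-.08,.012),v(.06,-.08,.012))]
    print("sheet pred",x0)
    for n,e,nz in(("sheet top",sh(t),False),("sheet both",sh(t)+sh(s),True)):
        ee=e if nz else [(c,A+[0,0,x0[3]],B+[0,0,x0[3]]) for c,A,B in e]
        x,r,d=fitE(ee,x0 if nz else x0[:3],nz);print(n,x,np.degrees(x[2]),r,d)
E
python3 fe.py
```

```text
rack top [ 0.7196 -0.2014] -16.16395419662852 [np.float64(-0.0), np.float64(0.07), np.float64(-0.1)] [np.float64(0.09), np.float64(0.08), np.float64(0.22)]
rack side [ 0.7218 -0.202 ] -16.545541859752845 [np.float64(0.46), np.float64(-0.01), np.float64(-0.44)] [np.float64(0.19), np.float64(0.11), np.float64(0.62)]
rack both [ 0.721  -0.2018] -16.192124882181215 [np.float64(-0.31), np.float64(0.07), np.float64(-0.13), np.float64(0.45), np.float64(0.21), np.float64(-0.43)] [np.float64(0.11), np.float64(0.1), np.float64(0.21), np.float64(0.19), np.float64(0.16), np.float64(0.62)]
sheet pred [np.float64(0.5572177939162832), np.float64(-0.1520755842174212), -0.28, np.float64(0.1521916978474728)]
sheet top [ 0.5587 -0.154  -0.2835] -16.24476415773539 [np.float64(0.0), np.float64(0.13), np.float64(-0.11)] [np.float64(0.1), np.float64(0.08), np.float64(0.12)]
sheet both [ 0.5626 -0.1547 -0.2851  0.1419] -16.333931535478076 [np.float64(-0.07), np.float64(0.02), np.float64(-0.03), np.float64(0.03), np.float64(-1.72), np.float64(0.57)] [np.float64(0.11), np.float64(0.07), np.float64(0.12), np.float64(0.11), np.float64(0.06), np.float64(0.15)]
```

Run:
```python
from fe import *
s=camera("side"); t=camera("top")
for nm,pose,z0 in (("sheet",(.5587,-.154,-.2835),.152),):
  for y,z in((.08,.012),(-.08,.0),(-.08,.012)):
    A,B=[place(pose,[(x,y,z+z0)])[0] for x in(-.06,.06)]
    ms=meas(s,A,B,6)
    pxmm=np.linalg.norm(proj(s,A+[0,0,.001])-proj(s,A))
    d=[]
    for f,q,g in ms:
        u=proj(s,A+(B-A)*f); e=proj(s,B)-proj(s,A); n=np.array([-e[1],e[0]])/np.linalg.norm(e)
        up=proj(s,A+(B-A)*f+[0,0,.001])-u
        d.append(((q-u)@n)/(up@n))
    print(y,z,"dz mm rear..front",np.round(d[::3],1))
```

```text
0.08 0.012 dz mm rear..front [-2.  -1.8 -1.5 -1.6 -0.9 -3.1 -2.5 -2.6 -2.6]
-0.08 0.0 dz mm rear..front [-0.8  0.1  0.1 -0.2 -1.1 -0.6 -0.8 -0.6 -1.8]
-0.08 0.012 dz mm rear..front [ -0.6 -11.4 -11.4 -11.1 -10.7 -12.1 -12.2 -12.  -11.4]
```

Call:
drive_tool(increments=[[[5, -2, -5], [0, 0, 0], 0], [[11.5, -3.4, -5], [0, 0, 0], 0], [[11.5, -3.3, -4], [0, 0, 0], 0], [[5.8, -1.7, 0], [0, 0, 0], 0], [[0, 0, 0], [0, 0, 0], 0], [[0, 0, 0], [0, 0, 0], 0]])

```text
clock: 15.52
eef_pos: [0.5049, -0.1384, 0.1472]
tool_rot: [0.136, 0.97, -0.029, 0.201]
ft_force: [-0.6, -0.2, -1.9]
grip_width: 0.0231
grasp_force: 59.6
```

```bash
python3 p.py; python3 fe.py | grep -v both
```

```text
15.5167 j [-0.2625  0.0706 -0.5282  0.5635 -0.0086  0.0146] tcp [ 0.5049 -0.1384  0.1472] grasp [ 0.4977 -0.1363  0.1647] w 0.02306215065495256 F [-0.6481 -0.2394 -1.8691] T [ 0.2116  0.7638 -0.0618]
lean 23.412868679388485 lean dir yaw -16.281551330341472 close yaw-90 -16.004843078598483 y tilt -0.11981550699417733
rack top [ 0.7197 -0.2014] -16.154131358546405 [np.float64(-0.01), np.float64(0.06), np.float64(-0.11)] [np.float64(0.09), np.float64(0.08), np.float64(0.2)]
rack side [ 0.722  -0.2013] -16.489042509376606 [np.float64(0.6), np.float64(-0.01), np.float64(-0.3)] [np.float64(0.19), np.float64(0.11), np.float64(0.58)]
sheet pred [np.float64(0.5902837439467438), np.float64(-0.1629745708347508), -0.28, np.float64(0.13780932906013818)]
sheet top [ 0.5918 -0.1639 -0.2614] -14.97806914648456 [np.float64(-0.02), np.float64(0.17), np.float64(-0.04)] [np.float64(0.19), np.float64(0.45), np.float64(0.14)]
```

Call:
drive_tool(increments=[[[9.6, -2.8, 0], [0, 0, 0], 0], [[9.6, -2.8, 0], [0, 0, 0], 0], [[9.6, -2.8, 0], [0, 0, 0], 0], [[9.6, -2.8, 0], [0, 0, 0], 0]])

```text
clock: 16.05
eef_pos: [0.545, -0.15, 0.148]
tool_rot: [0.136, 0.969, -0.029, 0.202]
ft_force: [-0.2, 0.1, -1.5]
grip_width: 0.0231
grasp_force: 59.7
```

Call:
drive_tool(increments=[[[9.6, -2.8, 0], [0, 0, 0], 0], [[9.6, -2.8, 0], [0, 0, 0], 0], [[9.6, -2.8, 0], [0, 0, 0], 0], [[9.6, -2.8, 0], [0, 0, 0], 0], [[9.6, -2.8, 0], [0, 0, 0], 0], [[0, 0, 0], [0, 0, 0], 0]])

```text
clock: 16.55
eef_pos: [0.5937, -0.1643, 0.148]
tool_rot: [0.136, 0.969, -0.029, 0.202]
ft_force: [-0.0, -0.1, -1.8]
grip_width: 0.0229
grasp_force: 59.6
```

```bash
python3 p.py
python3 - <<'E'
import sys; sys.path.insert(0,'.')
from h import *
s=camera("side")["image"];t=camera("top")["image"]
cv2.imwrite("pics/c5.png",np.hstack([cv2.resize(s[100:260,220:380],(480,480),interpolation=2),cv2.resize(t[120:280,200:300],(300,480),interpolation=2)])[:,:,::-1])
E
```

```text
16.55 j [-0.2664  0.2413 -0.3172  0.6008 -0.0071  0.011 ] tcp [ 0.5937 -0.1643  0.148 ] grasp [ 0.5864 -0.1621  0.1654] w 0.022852040783159867 F [-0.0097 -0.1392 -1.76  ] T [0.195  0.6206 0.0479]
lean 23.583756263391383 lean dir yaw -16.281352106772896 close yaw-90 -16.00408035821316 y tilt -0.1210427948789563
```

View pics/c5.png

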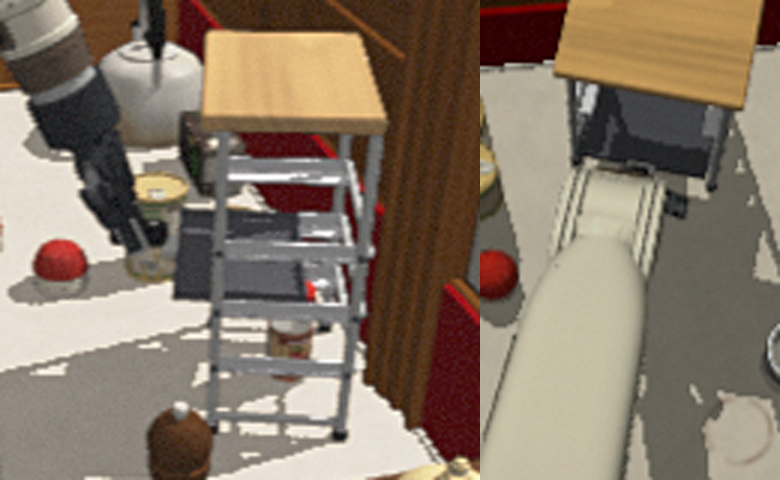

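The sheet is halfway in over the jar, with no contact forces. I check which bar is which rail.

Run:
```python
from fe import *
s=camera("side")
for z in (.0,.07,.13,.144,.19,.25,.31):
    print(z,[((proj(s,place((.7205,-.2016,-.2826),[(x,-.088,z)])[0])-[220,100])*3).round() for x in(-.06,.06)])
p=get_obs()["eef_pos"];d=np.array([.7205-p[0],-.2016-p[1]]);print("to go",d@[.9603,-.279]-.0893, d@[.279,.9603])
```

```text
0.0 [array([207., 427.]), array([335., 434.])]
0.07 [array([209., 368.]), array([342., 374.])]
0.13 [array([212., 313.]), array([349., 319.])]
0.144 [array([212., 299.]), array([351., 305.])]
0.19 [array([214., 254.]), array([356., 259.])]
0.25 [array([217., 192.]), array([364., 196.])]
0.31 [array([220., 124.]), array([372., 129.])]
to go 0.046126349007352116 -0.00046674244578995966
```

Call:
drive_tool(increments=[[[9.6, -2.8, 0], [0, 0, 0], 0], [[9.6, -2.8, 0], [0, 0, 0], 0], [[9.6, -2.8, 0], [0, 0, 0], 0], [[5.8, -1.7, 0], [0, 0, 0], 0], [[0, 0, 0], [0, 0, 0], 0]])

```text
clock: 17.22
eef_pos: [0.6275, -0.1741, 0.1481]
tool_rot: [0.136, 0.969, -0.029, 0.202]
ft_force: [0.4, -0.1, -2.8]
grip_width: 0.0228
grasp_force: 59.6
```

Call:
drive_tool(increments=[[[0, 0, -2], [0, 0, 0], 0], [[0, 0, -2], [0, 0, 0], 0], [[0, 0, -2], [0, 0, 0], 0], [[0, 0, 0], [0, 0, 0], 0]])

```text
clock: 17.55
eef_pos: [0.6252, -0.1734, 0.1408]
tool_rot: [0.136, 0.97, -0.029, 0.201]
ft_force: [0.2, -0.2, -2.1]
grip_width: 0.0234
grasp_force: 59.7
```

Call:
drive_tool(increments=[[[3.8, -1.1, 0], [0, 0, 0], 0], [[3.8, -1.1, 0], [0, 0, 0], 0], [[1.9, -0.6, 0], [0, 0, 0], 0], [[0, 0, 0], [0, 0, 0], 0]])

```text
clock: 17.88
eef_pos: [0.6342, -0.1762, 0.1407]
tool_rot: [0.136, 0.97, -0.029, 0.2]
ft_force: [-3.8, 0.5, -2.0]
grip_width: 0.0229
grasp_force: 60.2
```

Call:
drive_tool(increments=[[[1.9, -0.6, 0], [0, 0, 0], 0], [[1.9, -0.6, 0], [0, 0, 0], 0], [[0, 0, 0], [0, 0, 0], 0]])

```text
clock: 18.13
eef_pos: [0.6342, -0.1762, 0.1399]
tool_rot: [0.136, 0.971, -0.029, 0.196]
ft_force: [-19.8, 6.5, 9.1]
grip_width: 0.0233
grasp_force: 62.3
```

Call:
drive_tool(increments=[[[-1.9, 0.6, 0], [0, 0, 0], 0], [[-1.2, 0.3, -0.5], [0, 0, 0], 0], [[0, 0, 0], [0, 0, 0], 0], [[0, 0, 0], [0, 0, 0], 0]])

```text
clock: 18.47
eef_pos: [0.6342, -0.1763, 0.1399]
tool_rot: [0.136, 0.97, -0.029, 0.199]
ft_force: [-7.4, 2.0, 0.7]
grip_width: 0.0228
grasp_force: 60.5
```

```bash
python3 p.py
```

```text
18.4667 j [-0.2682  0.329  -0.2142  0.6225 -0.0064  0.0099] tcp [ 0.6342 -0.1763  0.1399] grasp [ 0.627  -0.1742  0.1574] w 0.022830990262470208 F [-7.4364  2.0276  0.6898] T [ 0.6665  1.7078 -0.2241]
lean 23.211681875937266 lean dir yaw -16.29218464557049 close yaw-90 -16.032063183868104 y tilt -0.11155046019273539
```

Call:
drive_tool(increments=[[[0, 0, 0], [0, 0, 0], 0.35], [[0, 0, 0], [0, 0, 0], 0.5], [[0, 0, 0], [0, 0, 0], 0.6], [[0, 0, 0], [0, 0, 0], 0.6], [[0, 0, 0], [0, 0, 0], 0.6]])

```text
clock: 18.88
eef_pos: [0.6369, -0.177, 0.1417]
tool_rot: [0.136, 0.969, -0.029, 0.202]
ft_force: [-0.6, 0.4, 0.2]
grip_width: 0.0509
grasp_force: 0.0
```

Call:
drive_tool(increments=[[[-4.8, 1.4, 0], [0, 0, 0], 0.6], [[-9.6, 2.8, 0], [0, 0, 0], 0.6], [[-14.4, 4.2, 0], [0, 0, 0], 0.6], [[-19.2, 5.6, 0], [0, 0, 0], 0.6], [[-24, 7, 0], [0, 0, 0], 0.6], [[-24, 7, 10], [0, 0, 0], 0.6], [[-24, 7, 10], [0, 0, 0], 0.6], [[0, 0, 0], [0, 0, 0], 0.6]])

```text
clock: 19.55
eef_pos: [0.5124, -0.1407, 0.1616]
tool_rot: [0.136, 0.97, -0.029, 0.2]
ft_force: [-0.3, 0.9, 0.3]
grip_width: 0.0515
grasp_force: 0.0
```

```bash
python3 p.py
python3 - <<'E'
from fe import *
t,s,w=camera("top"),camera("side"),camera("wrist")
from h import silhouettes
v=lambda *a:np.array(a)
for n,c in(("top",t),("side",s)):
    for q in("sheet","sheet_grip","egg_timer","spice_jar"): 
        for r in silhouettes(q,c)[:3]: print(n,q,round(r["conf"],2),np.array(r["bbox"]))
    for nm,P in(("handle end",(-.124,0,.154)),("front corner L",(-.06,.08,.142)),("front corner R",(-.06,-.08,.142))): print(nm,proj(c,place((.7205,-.2016,-.2826),[P])[0]))
cv2.imwrite("pics/c6.png",np.hstack([cv2.resize(s["image"][100:260,220:380],(480,480),interpolation=2),cv2.resize(t["image"][120:280,200:300],(300,480),interpolation=2)])[:,:,::-1])
E
```

```text
19.55 j [-0.2633  0.0687 -0.4866  0.6075 -0.0083  0.0137] tcp [ 0.5124 -0.1407  0.1616] grasp [ 0.5051 -0.1386  0.1791] w 0.051473775147835174 F [-0.2683  0.8993  0.2761] T [ 0.1631  0.4032 -0.0048]
lean 23.378003137139782 lean dir yaw -16.275825651136273 close yaw-90 -15.993443668574969 y tilt -0.12206822537887274
top sheet 0.67 [235.1 151.2 276.7 181.8]
top sheet_grip 0.56 [237.  150.1 277.4 178.9]
top sheet_grip 0.56 [225.4 107.2 296.3 187.2]
top egg_timer 0.75 [170.5 226.9 186.5 246.5]
handle end [251.7797 180.0039]
front corner L [233.4956 160.7032]
front corner R [276.7224 168.7979]
side sheet 0.63 [272.5 176.6 336.4 204.3]
side sheet_grip 0.95 [271.8 172.3 337.  199.9]
side egg_timer 0.72 [231.8 179.1 247.2 198. ]
side egg_timer 0.64 [180.4 192.4 201.4 215.8]
side egg_timer 0.53 [200.6 168.6 219.6 188.2]
side spice_jar 0.8 [305.5 209.7 325.5 230.5]
handle end [268.8457 179.4501]
front corner L [291.4511 170.9836]
front corner R [290.7654 198.8065]
```

View pics/c6.png

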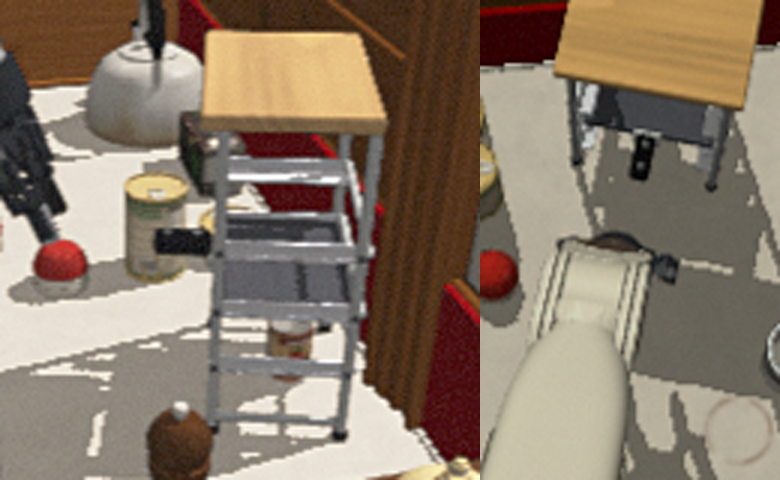

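The sheet rests home on the middle rails and the handle end is at about (271,180) in the side view, as predicted. The jar is undisturbed and the gripper is clear, so I hand in.

```bash
python3 -c "
from workcell import job_done
print(job_done())"
```

```text
the job is handed in; nothing more can be done
None
```

I stood the egg timer upright on the worktop to the left of the opening and slid the sheet home on the middle rail pair above the jar. I then let go and handed the job in at about 20 s; no verdict was returned.

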